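Pull out the curing tray with the hook and stand the soap slice on it

TASK

Take the wooden-handled pull hook, hook its bent end into the finger hole of the curing cabinet's upper tray and pull that tray out to its stop; then put the hook down on the table, away from the tray. Stand the soap slice that is by itself on the table upright on the part of the tray that is out, setting it down gently rather than dropping it. Leave the lower tray shut and do not disturb the pigment jars or the tape roll.

Things in the scene. Friction and masses are not known exactly. Their poses are not given: they have to be found in the camera images.
- cabinet_front (a point): middle of the lower front edge, on the table, of the fixed plywood curing cabinet, 220 deep (x) x 200 wide (y) x 132 mm high (z), which holds two trays one above the other. x points from this front (facing the robot give or take 12 degrees) to its back, z up. The trays slide out along -x
- tray_upper_hole (a point): centre of the finger hole, in the outer face of the upper tray's front plate; moves with the tray; axes as the cabinet's (x into the cabinet through the hole, z up). Hole: rectangular, 50 wide (y) x 34 mm high (z), steel-rimmed, right through the 8 mm plate, in the middle of the plate (180 wide x 66 high); 89 mm above the table. The space behind the plate is free
- tray_upper (a joint): how far the upper tray is pulled out, m: 0 shut (front flush), 0.16 at its stop; starts within 15 mm of shut. Friction 2.5 N plus 8 N per m/s; stays where left. Open-topped: flat floor, its upper side 28 mm below tray_upper_hole and running 8 to 201 mm behind the front face; side walls 16 mm high, 171 mm apart
- tray_lower (a joint): how far the lower tray (lower front, 36 mm high, smaller hole 50 x 20 mm) is pulled out, m: 0 shut; leave it
- hook_handle (a point): centre of the pull hook's wooden handle, 90 long (x) x 26 wide (y) x 40 mm high (z), standing on the table; z up, x towards the hook end. 0.1 kg, balanced near this point. From the handle's +x end, 8 mm above this point, a 6 mm steel shaft runs along x to 100 mm from this point and there bends straight down; from shaft top to hook_tip this end is 21 mm high and 6 mm thick
- hook_tip (a point): lowest point of the hook's bent-down end: 100 mm along x from hook_handle and 10 mm below it. Held level, the end passes through the finger hole; lowered then, it catches behind the plate
- slice_center (a point): centre of a rectangular soap slice, 25 thick (x) x 67 wide (y) x 57 mm high (z), standing upright by itself on the table, not at the soap cutter; 0.09 kg
- pigment_red: bystander: round pigment jar with a white ribbed lid, 68 mm across, 56 high, origin at its underside
- pigment_blue: bystander: round pigment jar, 66 mm across, 56 high, origin at its underside
- tape: bystander: roll of tape lying flat, 104 mm across, 24 high, origin at its underside
Mind the look-alikes: they are no part of the job. Leave any orange or purple look-alike of the part that bears slice_center alone.

How it is judged:
By the outcome, as a careful person would: the job done as asked, in the order asked, and still so for the second after the job is handed in, with the robot touching nothing.
It also fails if it takes over 69 s, if anything falls off the work surface, if the arm or the gripper's body presses on something with over 40 N, if the wrist force passes 120 N, or if a joint passes its speed limit or range.

ROBOT

A 6-joint arm with a two-finger parallel gripper is mounted at the origin on a cart in front of the work surface, level with it; the furniture and walls round the work are solid. World frame = base frame: x ahead of the robot, y to its left, z up, the work surface at z = 0. Lengths are in m, angles in rad, forces in N, time in s.
With the tool pointing down it reaches from about 0.275 to 1 m from the base axis. Payload 8.4 kg.
Tool frame: the origin (TCP) lies at the very end of the fingers, on their centre line; the grasp point (between the pads) lies arm.tcp_to_grasp behind it (arm.tcp_to_grasp is the distance from the TCP to the grasp point, in m); z points along the fingers, y is the direction in which the jaws open and shut (so a half turn about z gives the same grasp; the last joint's range is limited). The gripper opens to 85 mm and grips with 20 to 120 N. Pads are 22 mm wide; open, the fingers measure 114 mm over their backs; the gripper's body (76 mm by 85 mm) begins 54 mm behind the grasp point. The pads swing forward as they close: fully open they stand 13 mm farther back than shut.
Start: joints at [-1.32, 0.353, 1.633, -0, 1.155, -0.002], TCP at [0.156, -0.605, 0.231] pointing down, gripper open.
Joint ranges: [-2.63, 2.63], [-0.92, 2.1], [0.06, 2.66], [-1.3, 4.44], [0, 2.69], [-3.02, 3.02]. Speed limits (rad/s): [2.22, 2.22, 2.79, 3.14, 3.14, 3.14].

INTERFACE

Orientations are given as a rotation vector (axis times angle).
In Python, from bench import arm gives the robot as it stands.
- The arm moves only by the tool play_rows, never from a script. Its arguments are lists of equal length, an entry for each row: "linear": the shift along the tool's x, y, z in mm, a list of three; "rot": the turn, a rotation vector about the tool's x, y, z in rad, a list of three; "fingers": the opening, from -1 (shut) to 1 (fully open). In form: {"linear": [[x, y, z], ...], "rot": [[rx, ry, rz], ...], "fingers": [fingers, ...]}. A call has 1 to 20 rows; each row shifts and turns the commanded pose from where the row before left it, along the tool's axes as they then stand; what a row does not reach is not made up. A row lasts 1/12 s, in which the tool goes at most 41.7 mm and 7.16 degrees, less where a joint would pass 70% of its speed; a pose out of reach is approached as far as the arm can. A call is refused whole if a number of a shift passes 41.7 or a number of a turn 0.125, either way. A call with a gripper value outside its range is refused whole. The fingers move at their own pace and stop on an object; "grip_force" is the grip in N (left out, the last holds). Time passes only in rows, so rows that do not move let the fingers close. It gives the time, the measured TCP pose, the force and the opening at its end, in the units of the state.
- arm.sense(): the state, without advancing time (a new reading comes with each control period).
- arm.grab_frame(name): name is "scene" or "top"; returns a dict with "frame" (384x512x3 uint8, blue, green, red), "fx", "fy", "cx", "cy" (pixels), "k1" (the pictures are not rectified: a ray, as slopes to the right and down, at radius r is drawn at 1 + k1 r^2 times it, then the intrinsics apply), "T" (4x4, takes a point from camera to world coordinates). Camera axes: x right, y down, z forward; pixel columns grow to the right and rows downward; lengths in m; the calibration is good to about 2 mm. A picture is of the moment at which its call begins. There is no depth.
- arm.job_done(): hands the job in, once; it reports no verdict.
The state is a dict: "clock": time; "joint_positions": joint angles; "dq": joint speeds; "tau": joint torques, N m; "position": TCP position; "eef_rot": TCP orientation; "wrist_force": force on the tool from outside, world axes, zero at the start; "torque": the same for the moment, N m; "grip_width": opening from 0.0 (shut) to 1.0 (fully open).
Only numpy, scipy, OpenCV 4.12 (cv2) and the standard library are available. Lean on these libraries where they do the work, as an engineer would, in place of code of your own. Each camera call takes 0.05 s, during which the arm holds its last target.

## Working session

There is one attempt and no reset: what is moved stays moved. The work goes in short steps, Python scripts to look and compute and a tool call to move; the robot and the scene stay as the last step left them, time stands still between calls to the robot, and variables do not carry over. Pictures are saved under pics/ and viewed, and the job is handed in when it is done.

Besides the shell and the picture viewer there is one more tool, called by a JSON object that holds its "op" and its "data", one argument or row to a line. play_rows: Moves the arm, as the interface text tells. Its arguments: {"type":"object","properties":{"linear":{"type":"array","items":{"type":"array","items":{"type":"number"}}},"rot":{"type":"array","items":{"type":"array","items":{"type":"number"}}},"fingers":{"type":"array","items":{"type":"number"}},"grip_force":{"type":"number"}},"required":["linear","rot","fingers"]}

```bash
ls; mkdir -p pics; python3 - <<'E'
from bench import arm
import cv2
print(arm.sense()); print(arm.tcp_to_grasp)
for n in ("scene","top"):
    f=arm.grab_frame(n); cv2.imwrite(f"pics/{n}0.png",f["frame"]); print({k:v for k,v in f.items() if k!="frame"})
E
```

```text
pics
{'clock': 0.0, 'joint_positions': array([-1.32039531e+00,  3.53677120e-01,  1.63413122e+00, -1.64577306e-05,
        1.15523417e+00, -2.40120640e-03]), 'dq': array([-1.01504285e-03,  5.04633422e-04, -8.52070127e-04, -6.88152579e-05,
       -1.62612058e-03,  2.80972810e-04]), 'tau': array([ 1.64119912e-03, -6.05242109e+01, -3.42078209e+01,  5.04428124e-05,
        9.26357810e-03,  2.86512318e-05]), 'position': array([ 0.15619716, -0.60466327,  0.23054485]), 'eef_rot': array([-3.11510233e+00, -3.95873444e-01,  3.04999851e-04]), 'wrist_force': array([-0.10881544,  0.37782812, -0.37240698]), 'torque': array([-0.04976982,  0.03816229, -0.02903635]), 'grip_width': 1.0016947888220056}
0.0187
{'fx': 455.0102747774793, 'fy': 455.0102747774793, 'cx': 251.91786115479297, 'cy': 196.06179251401926, 'k1': 0.04242261520577357, 'T': array([[-0.70333508, -0.40399277,  0.58490136, -0.42656045],
       [-0.71081964,  0.40829533, -0.57273935,  0.92829541],
       [-0.00742994, -0.81858705, -0.57433443,  1.00366458],
       [ 0.        ,  0.        ,  0.        ,  1.        ]])}
{'fx': 383.4520975058931, 'fy': 383.4520975058931, 'cx': 256.82656992360904, 'cy': 189.2872575924395, 'k1': -0.12788793511135976, 'T': array([[ 0.02496825, -0.99194063,  0.12421907,  0.37564428],
       [-0.99957166, -0.02666951, -0.01205141,  0.00731073],
       [ 0.01526714, -0.12386495, -0.99218163,  1.51137825],
       [ 0.        ,  0.        ,  0.        ,  1.        ]])}
```

View pics/scene0.png

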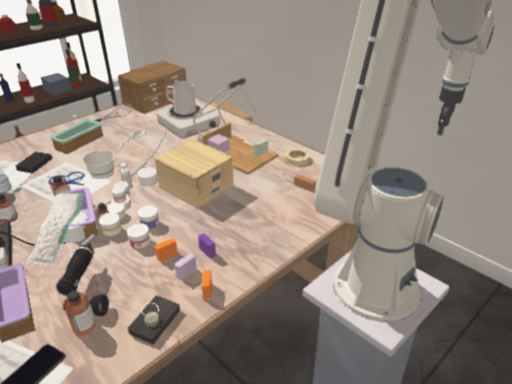

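View pics/top0.png

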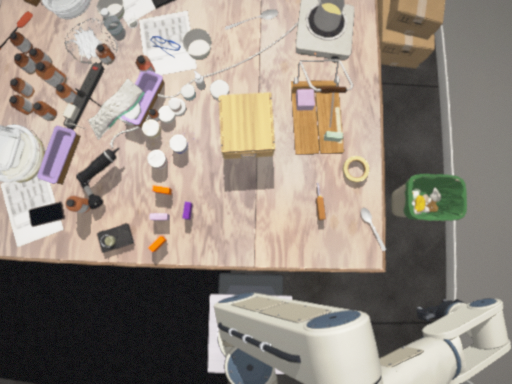

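Scene: the hook with its orange-brown handle is at top (320,207), and the spoon at (372,228) is not it. The lone lilac slice is at top (160,217) / scene (186,266). Its look-alikes are orange (161,190) and (157,243), purple (187,211), the lilac block at the cutter (305,98), and green (333,135). The cabinet is at top (247,125).

```bash
cat > h.py <<'E'
import numpy as np, cv2
from bench import arm
def grab(n): return arm.grab_frame(n)
def crop(f,x0,y0,x1,y1,s,name):
    c=f["frame"][y0:y1,x0:x1]; c=cv2.resize(c,None,fx=s,fy=s,interpolation=cv2.INTER_CUBIC)
    st=10 if s>=6 else 20
    for x in range((x0//st+1)*st,x1,st):
        cv2.line(c,((x-x0)*s,0),((x-x0)*s,5),(0,0,255),1); cv2.putText(c,str(x),((x-x0)*s-10,16),0,.38,(0,0,255),1)
    for y in range((y0//st+1)*st,y1,st):
        cv2.line(c,(0,(y-y0)*s),(5,(y-y0)*s),(0,0,255),1); cv2.putText(c,str(y),(6,(y-y0)*s+4),0,.38,(0,0,255),1)
    cv2.imwrite(f"pics/{name}.png",c)
def ray(f,u,v):
    a=np.array([(u-f["cx"])/f["fx"],(v-f["cy"])/f["fy"]]); b=a.copy()
    for _ in range(30): b=a/(1+f["k1"]*(b@b))
    d=f["T"][:3,:3]@np.array([b[0],b[1],1]); return f["T"][:3,3],d
def atz(f,u,v,z):
    o,d=ray(f,u,v); return o+d*(z-o[2])/d[2]
def proj(f,p):
    R=f["T"][:3,:3]; c=R.T@(np.asarray(p,float)-f["T"][:3,3]); s=c[:2]/c[2]; s=s*(1+f["k1"]*(s@s))
    return np.array([s[0]*f["fx"]+f["cx"],s[1]*f["fy"]+f["cy"]])
E
python3 - <<'E'
from h import *
t=grab("top"); s=grab("scene")
crop(t,290,170,390,260,7,"t_hook"); crop(t,140,175,215,255,8,"t_slice"); crop(t,205,80,285,170,7,"t_cab")
crop(s,150,130,250,210,7,"s_cab"); crop(s,150,225,230,305,7,"s_slice"); crop(s,270,130,350,210,7,"s_hook")
E
```

```text
(no output)
```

View pics/t_hook.png

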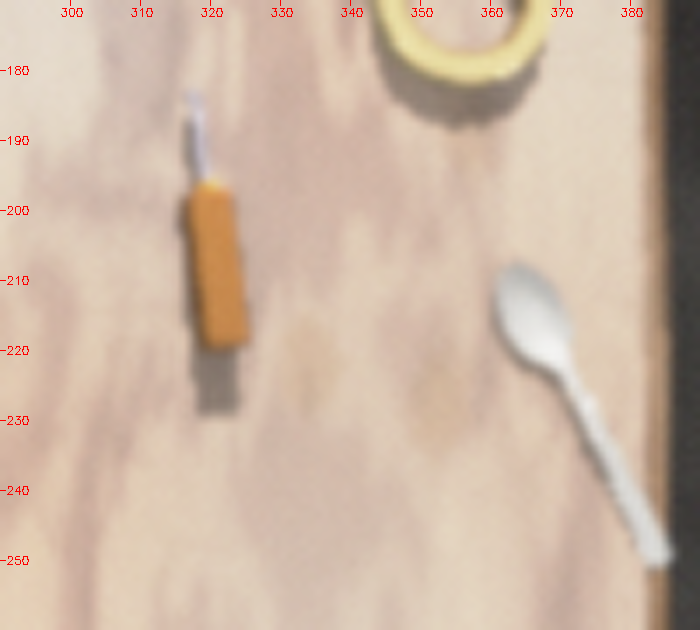

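View pics/t_slice.png

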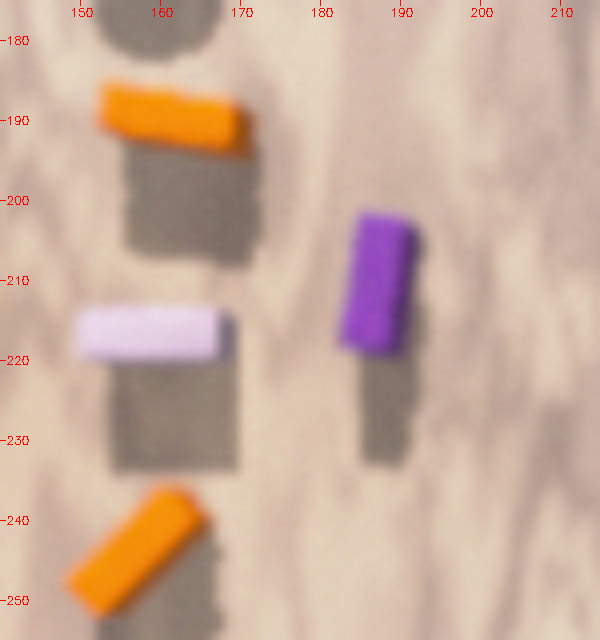

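View pics/t_cab.png

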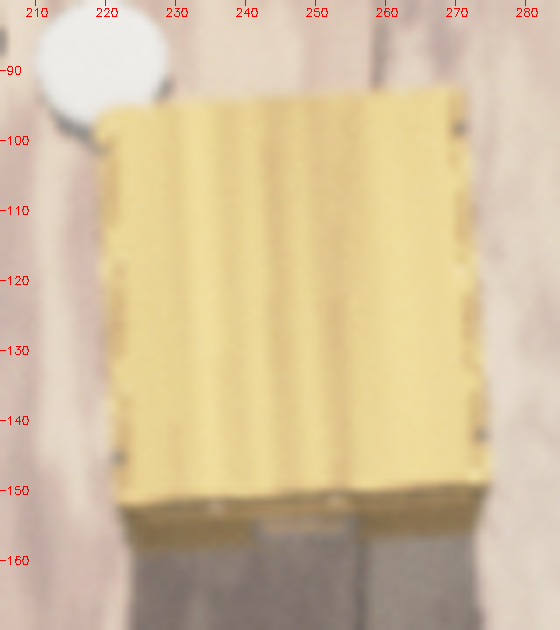

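View pics/s_cab.png

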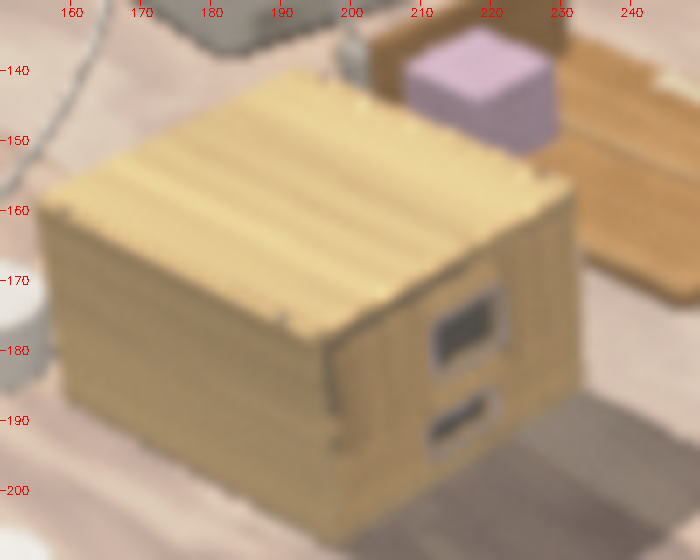

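View pics/s_slice.png

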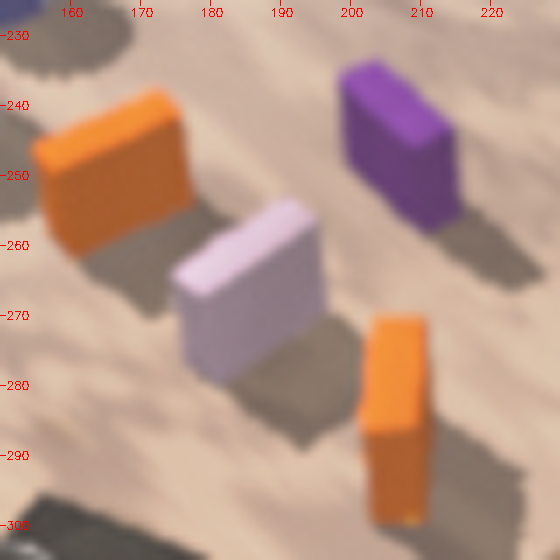

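View pics/s_hook.png

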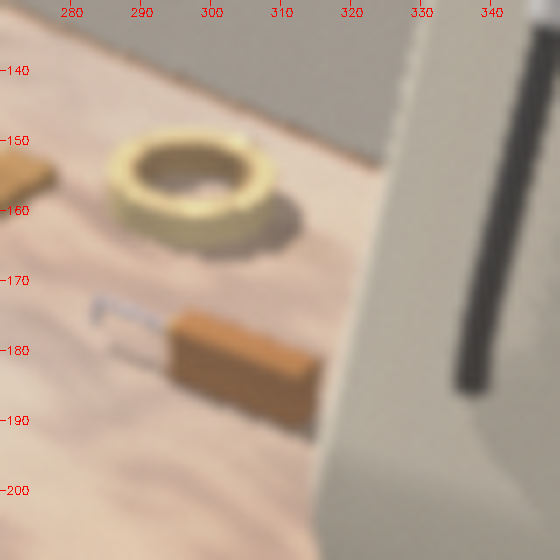

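```bash
python3 - <<'E'
from h import *
np.set_printoptions(precision=4,suppress=True)
t=grab("top"); s=grab("scene")
print("hook",[atz(t,u,v,.04)[:2] for u,v in [(317,198),(323.3,197),(325.5,219),(319.5,220)]])
print("hook mid ends",atz(t,320.2,197.3,.04),atz(t,322.5,219.6,.04), "shaft end",atz(t,317.5,183,.028+.003))
print("slice",[atz(t,u,v,.057)[:2] for u,v in [(149.3,213),(167,213),(167,219.8),(149.3,219.8)]])
print("slice s",[atz(s,u,v,.057)[:2] for u,v in [(174.3,264.5),(190.5,253.3),(195.5,256),(179.8,267)]])
print("slice s bottom",[atz(s,u,v,0)[:2] for u,v in [(181,280),(197,269)]])
print("cab top",[atz(t,u,v,.132)[:2] for u,v in [(221.8,152),(275.3,149.3),(271,92.5),(218.5,95.5)]])
print("cab s top",[atz(s,u,v,.132)[:2] for u,v in [(196,179),(232,156)]])
print("cab s bottom",[atz(s,u,v,0)[:2] for u,v in [(199.5,208),(233,186)]])
print("hole s",[atz(s,u,v,z) for u,v,z in [(212,176.5,.106),(221.5,170.5,.106),(221.5,178.5,.072),(212.2,184.5,.072)]])
E
```

```text
hook [array([ 0.5321, -0.2447]), array([ 0.5366, -0.2694]), array([ 0.4514, -0.2784]), array([ 0.4471, -0.2551])]
hook mid ends [ 0.5351 -0.2572  0.04  ] [ 0.4489 -0.2668  0.04  ] shaft end [ 0.5922 -0.2479  0.031 ]
slice [array([0.4555, 0.3978]), array([0.4575, 0.3294]), array([0.4317, 0.3281]), array([0.4296, 0.3964])]
slice s [array([0.4495, 0.3971]), array([0.454 , 0.3324]), array([0.4336, 0.3292]), array([0.4293, 0.3921])]
slice s bottom [array([0.433 , 0.3915]), array([0.4354, 0.3274])]
cab top [array([0.6829, 0.1226]), array([ 0.6985, -0.0738]), array([ 0.9182, -0.0538]), array([0.9006, 0.1439])]
cab s top [array([0.6758, 0.1241]), array([ 0.7043, -0.0747])]
cab s bottom [array([0.6789, 0.1182]), array([ 0.6983, -0.0687])]
hole s [array([0.6802, 0.0482, 0.106 ]), array([ 0.6866, -0.0039,  0.106 ]), array([ 0.6859, -0.0012,  0.072 ]), array([0.6797, 0.0502, 0.072 ])]
```

```bash
cat >> h.py <<'E'
from scipy.spatial.transform import Rotation as Ro
def plan(p,yaw):
    """tool x yaw 'yaw' pointing down: turn about tool z, then shift in the turned tool frame (mm)"""
    st=arm.sense(); R=Ro.from_rotvec(st["eef_rot"]).as_matrix()
    Rt=np.array([[np.cos(yaw),np.sin(yaw),0],[np.sin(yaw),-np.cos(yaw),0],[0,0,-1.]])
    rv=Ro.from_matrix(R.T@Rt).as_rotvec()
    print("at",st["position"].round(4),"yaw",round(np.arctan2(R[1,0],R[0,0]),4),"turn",rv.round(4),"shift mm",(Rt.T@(np.array(p)-st["position"])*1000).round(1),"t",round(st["clock"],2))
E
cat > cab.py <<'E'
from h import *
from scipy.optimize import least_squares
t=grab("top"); s=grab("scene")
obs=[(t,(0,.1,.132),(221.8,152)),(t,(0,-.1,.132),(275.3,149.3)),(t,(.22,-.1,.132),(271,92.5)),(t,(.22,.1,.132),(218.5,95.5)),
(s,(0,.1,.132),(196,179)),(s,(0,-.1,.132),(232,156)),(s,(0,.1,0),(199.5,208)),(s,(0,-.1,0),(233,187)),(s,(.22,.1,.132),(156,158)),(s,(.22,.1,0),(160,188)),(s,(.22,-.1,.132),(193,140))]
def W(q,p): c,n=np.cos(q[2]),np.sin(q[2]); return (q[0]+c*p[0]-n*p[1],q[1]+n*p[0]+c*p[1],p[2])
f=lambda q:np.concatenate([proj(F,W(q,p))-np.array(u) for F,p,u in obs])
r=least_squares(f,[.69,.024,.09],loss="soft_l1"); print(r.x.round(4)); print(f(r.x).reshape(-1,2).round(1).tolist())
for e in (0,.005,.01,.015):
    print(e,[proj(s,W(r.x,(-e,y,z))).round(1).tolist() for y,z in ((.025,.106),(-.025,.106),(-.025,.072),(.025,.072))])
plan((.492,-.262,.10),.111)
E
python3 cab.py
```

```text
[0.6892 0.0235 0.0953]
[[-0.1, 0.8], [0.6, -0.0], [0.4, 0.1], [-0.0, 0.5], [-0.5, -0.5], [1.3, 0.4], [-1.1, 0.5], [1.3, -1.8], [-1.4, 0.5], [-1.0, -0.6], [-0.2, -0.8]]
0 [[210.8, 175.8], [220.1, 170.3], [220.5, 177.9], [211.3, 183.6]]
0.005 [[211.8, 176.3], [221.1, 170.7], [221.5, 178.4], [212.3, 184.0]]
0.01 [[212.8, 176.8], [222.1, 171.1], [222.5, 178.8], [213.3, 184.5]]
0.015 [[213.8, 177.2], [223.1, 171.6], [223.5, 179.3], [214.3, 185.0]]
at [ 0.1563 -0.6051  0.2312] yaw 0.2528 turn [-0.0002  0.      0.1418] shift mm [ 371.6 -303.8  131.2] t 0.4
```

{"op": "play_rows", "data": {
  "linear": [
    [0, 0, 0],
    [0, 0, 0],
    [23.2, -19, 6],
    [23.2, -19, 6],
    [23.2, -19, 6],
    [23.2, -19, 6],
    [23.2, -19, 6],
    [23.2, -19, 6],
    [23.2, -19, 6],
    [23.2, -19, 6],
    [23.2, -19, 6],
    [23.2, -19, 6],
    [23.2, -19, 6],
    [23.2, -19, 6],
    [23.2, -19, 6],
    [23.2, -19, 6],
    [23.2, -19, 6],
    [23.2, -19, 6],
    [0, 0, 10],
    [0, 0, 10]
  ],
  "rot": [
    [0, 0, 0.071],
    [0, 0, 0.071],
    [0, 0, 0],
    [0, 0, 0],
    [0, 0, 0],
    [0, 0, 0],
    [0, 0, 0],
    [0, 0, 0],
    [0, 0, 0],
    [0, 0, 0],
    [0, 0, 0],
    [0, 0, 0],
    [0, 0, 0],
    [0, 0, 0],
    [0, 0, 0],
    [0, 0, 0],
    [0, 0, 0],
    [0, 0, 0],
    [0, 0, 0],
    [0, 0, 0]
  ],
  "fingers": [1, 1, 1, 1, 1, 1, 1, 1, 1, 1, 1, 1, 1, 1, 1, 1, 1, 1, 1, 1],
  "grip_force": 50
}}

```text
clock: 2.07
position: [0.4927, -0.2611, 0.115]
eef_rot: [3.136, 0.178, 0.001]
wrist_force: [-0.7, 0.3, -0.3]
grip_width: 0.997
```

```bash
python3 - <<'E'
from h import *
plan((.492,-.262,.009),.111)
s=grab("scene"); crop(s,260,100,350,200,6,"g1"); t=grab("top"); crop(t,280,160,380,250,6,"g1t")
print(arm.sense()["grip_width"])
E
```

```text
at [ 0.4927 -0.2611  0.115 ] yaw 0.1136 turn [ 0.0005 -0.0007  0.0026] shift mm [ -0.8   0.8 106. ] t 2.07
0.9999139514127997
```

View pics/g1.png

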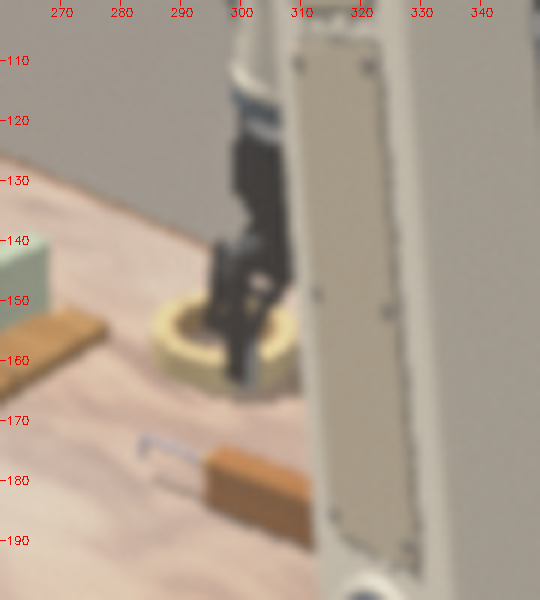

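View pics/g1t.png

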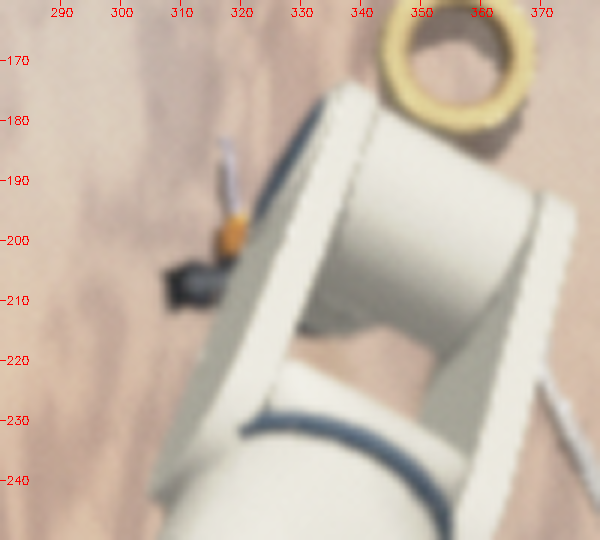

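The open jaws are over the handle. In the top crop the gripper is at (313,207) and the handle end shows at (319,199). Next I descend and grip.

{"op": "play_rows", "data": {
  "linear": [
    [0, 0, 20],
    [0, 0, 20],
    [0, 0, 20],
    [0, 0, 20],
    [0, 0, 14],
    [-0.5, 0.5, 8],
    [0, 0, 4],
    [0, 0, 0],
    [0, 0, 0],
    [0, 0, 0],
    [0, 0, 0],
    [0, 0, 0],
    [0, 0, 0],
    [0, 0, 0],
    [0, 0, 0],
    [0, 0, 0]
  ],
  "rot": [
    [0, 0, 0],
    [0, 0, 0],
    [0, 0, 0],
    [0, 0, 0],
    [0, 0, 0],
    [0, 0, 0],
    [0, 0, 0],
    [0, 0, 0],
    [0, 0, 0],
    [0, 0, 0],
    [0, 0, 0],
    [0, 0, 0],
    [0, 0, 0],
    [0, 0, 0],
    [0, 0, 0],
    [0, 0, 0]
  ],
  "fingers": [1, 1, 1, 1, 1, 1, 1, -1, -1, -1, -1, -1, -1, -1, -1, -1]
}}

```text
clock: 3.5
position: [0.4918, -0.2628, 0.0102]
eef_rot: [3.136, 0.174, 0.002]
wrist_force: [-0.9, -0.1, 5.9]
grip_width: 0.298
```

{"op": "play_rows", "data": {
  "linear": [
    [0, 0, -5],
    [0, 0, -12],
    [0, 0, -20],
    [0, 0, -20],
    [0, 0, -20],
    [0, 0, -20],
    [0, 0, -15],
    [0, 0, -5],
    [0, 0, 0],
    [0, 0, 0]
  ],
  "rot": [
    [0, 0, 0],
    [0, 0, 0],
    [0, 0, 0],
    [0, 0, 0],
    [0, 0, 0],
    [0, 0, 0],
    [0, 0, 0],
    [0, 0, 0],
    [0, 0, 0],
    [0, 0, 0]
  ],
  "fingers": [-1, -1, -1, -1, -1, -1, -1, -1, -1, -1]
}}

```text
clock: 4.33
position: [0.491, -0.2624, 0.1263]
eef_rot: [3.137, 0.174, 0.0]
wrist_force: [-0.1, -0.2, -1.0]
grip_width: 0.293
```

```bash
python3 - <<'E'
from h import *
s=grab("scene"); crop(s,255,90,345,180,7,"l1"); t=grab("top"); crop(t,270,150,370,240,7,"l1t")
st=arm.sense(); R=Ro.from_rotvec(st["eef_rot"]).as_matrix()
print(st["position"],R.round(4),st["grip_width"],st["wrist_force"],st["torque"])
p=st["position"]+R@[0,0,-.0098]
for a in [(0.1,0,.011),(.1,0,-.010),(.045,.013,.02),(.045,-.013,.02),(.045,.013,-.02)]:
    q=p+R@[a[0],-a[1],-a[2]]; print(a,proj(s,q).round(1),proj(t,q).round(1))
E
```

```text
[ 0.49048748 -0.26213036  0.12535207] [[ 9.939e-01  1.106e-01 -1.500e-03]
 [ 1.106e-01 -9.939e-01  8.000e-04]
 [-1.400e-03 -1.000e-03 -1.000e+00]] 0.29694409998768834 [-0.27670999  0.26774178 -1.65639766] [ 0.0277903   0.00161255 -0.00156477]
(0.1, 0, 0.011) [285.4 146.9] [323.8 179.2]
(0.1, 0, -0.01) [285.3 151.7] [322.7 180.1]
(0.045, 0.013, 0.02) [295.4 150.5] [322.3 194.3]
(0.045, -0.013, 0.02) [299.3 147.9] [329.5 193.6]
(0.045, 0.013, -0.02) [294.9 159.7] [320.3 195.5]
```

View pics/l1.png

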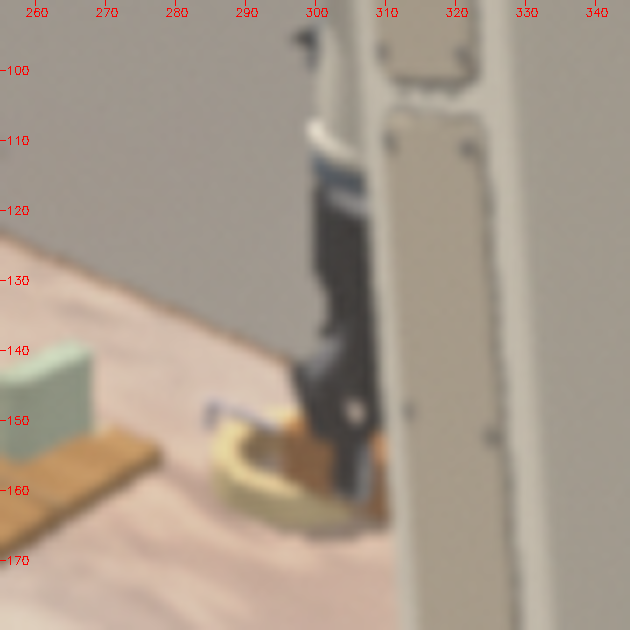

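View pics/l1t.png

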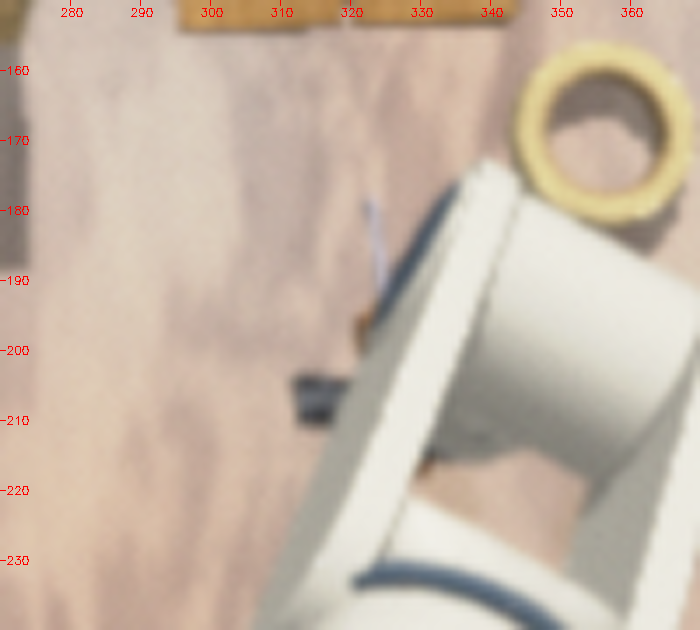

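```bash
python3 - <<'E'
from h import *
plan((.5237,.0077,.0785),.095)
E
```

```text
at [ 0.4905 -0.2621  0.1254] yaw 0.1108 turn [-0.001   0.0014  0.0158] shift mm [  58.7 -265.5   46.9] t 4.43
```

{"op": "play_rows", "data": {
  "linear": [
    [0, -7, 0],
    [4, -15, 3],
    [4.9, -22, 4],
    [4.9, -22, 4],
    [4.9, -22, 4],
    [4.9, -22, 4],
    [4.9, -22, 4],
    [4.9, -22, 4],
    [4.9, -22, 4],
    [4.9, -22, 4],
    [4.9, -22, 4],
    [4.9, -22, 4],
    [4.5, -16, 4],
    [1, -7.5, 0],
    [0, 0, 0],
    [0, 0, 0]
  ],
  "rot": [
    [0, 0, 0.016],
    [0, 0, 0],
    [0, 0, 0],
    [0, 0, 0],
    [0, 0, 0],
    [0, 0, 0],
    [0, 0, 0],
    [0, 0, 0],
    [0, 0, 0],
    [0, 0, 0],
    [0, 0, 0],
    [0, 0, 0],
    [0, 0, 0],
    [0, 0, 0],
    [0, 0, 0],
    [0, 0, 0]
  ],
  "fingers": [-1, -1, -1, -1, -1, -1, -1, -1, -1, -1, -1, -1, -1, -1, -1, -1]
}}

```text
clock: 5.77
position: [0.5237, 0.0072, 0.0788]
eef_rot: [3.138, 0.15, -0.002]
wrist_force: [0.6, -0.3, -0.7]
grip_width: 0.295
```

```bash
python3 - <<'E'
from h import *
plan((.5237,.0077,.0785),.095)
s=grab("scene"); crop(s,190,130,290,220,7,"a1"); t=grab("top"); crop(t,200,130,300,220,7,"a1t")
st=arm.sense(); R=Ro.from_rotvec(st["eef_rot"]).as_matrix()
p=st["position"]+R@[0,0,-.0098]
for a in [(0.1,0,.011),(.1,0,-.010)]:
    q=p+R@[a[0],-a[1],-a[2]]; print(a,proj(s,q).round(1),proj(t,q).round(1))
E
```

```text
at [0.5237 0.0072 0.0788] yaw 0.0958 turn [0.0001 0.0012 0.0008] shift mm [ 0.  -0.5  0.3] t 5.77
(0.1, 0, 0.011) [229.  180.4] [250.4 170.2]
(0.1, 0, -0.01) [229.2 185.2] [250.4 171.2]
```

View pics/a1.png

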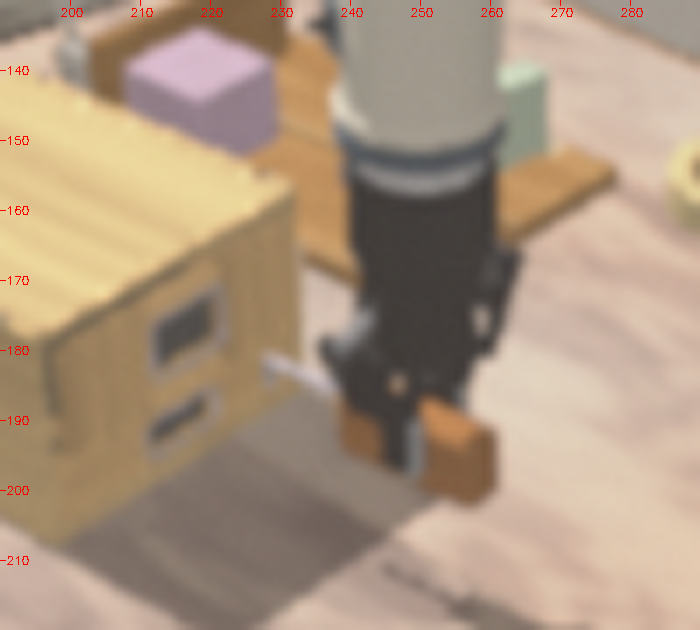

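View pics/a1t.png

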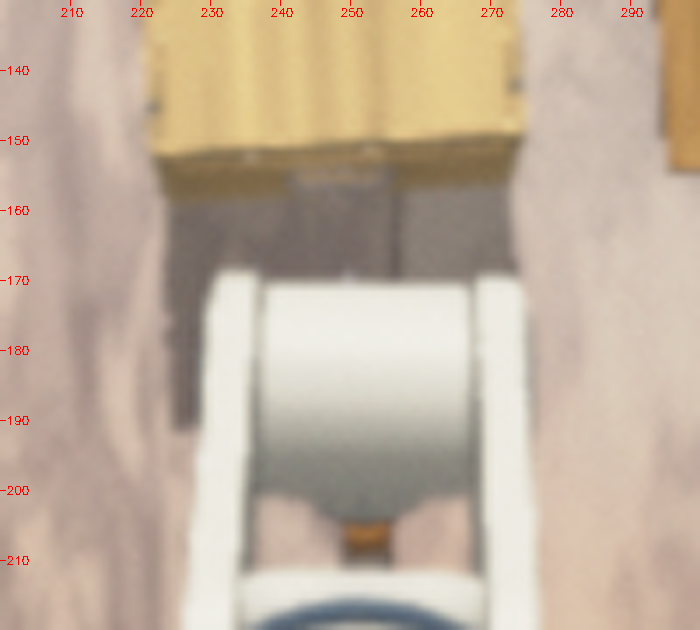

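The hook tip is at scene (228.5,181), on model, with the hole at about (217,177). Next I enter.

{"op": "play_rows", "data": {
  "linear": [
    [8, 0, 0],
    [12, 0, 0],
    [12, 0, 0],
    [12, 0, 0],
    [12, 0, 0],
    [10, 0, 0],
    [8, 0, 0],
    [8, 0, 0],
    [0, 0, 0]
  ],
  "rot": [
    [0, 0, 0],
    [0, 0, 0],
    [0, 0, 0],
    [0, 0, 0],
    [0, 0, 0],
    [0, 0, 0],
    [0, 0, 0],
    [0, 0, 0],
    [0, 0, 0]
  ],
  "fingers": [-1, -1, -1, -1, -1, -1, -1, -1, -1]
}}

```text
clock: 6.62
position: [0.6075, 0.0149, 0.0794]
eef_rot: [3.138, 0.148, 0.002]
wrist_force: [1.2, -0.2, -0.7]
grip_width: 0.299
```

```bash
python3 - <<'E'
from h import *
print(arm.sense()["wrist_force"],arm.sense()["position"])
s=grab("scene"); crop(s,190,130,270,220,7,"a2")
E
```

```text
[ 1.2059494  -0.24691664 -0.70768885] [0.60753972 0.01492637 0.07944075]
```

View pics/a2.png

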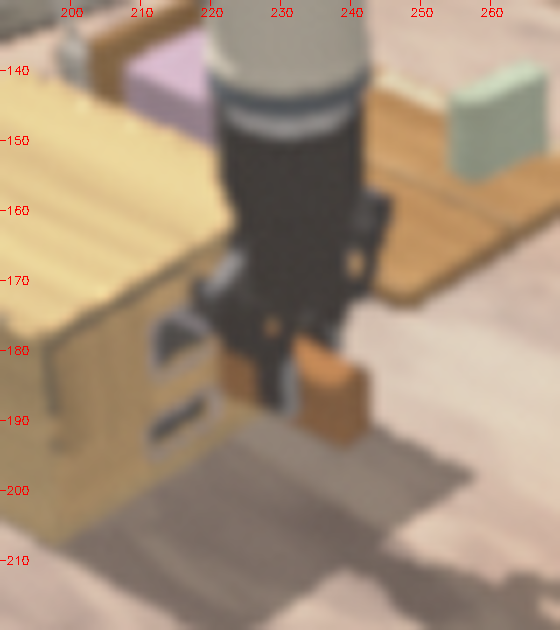

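{"op": "play_rows", "data": {
  "linear": [
    [0, 0, 5],
    [0, 0, 6],
    [0, 0, 4],
    [-3, 0, 0],
    [-5, 0, 0],
    [-6, 0, 0],
    [-9, 0, 0],
    [-10, 0, 0],
    [-12, 0, 0],
    [-12, 0, 0],
    [-12, 0, 0],
    [-12, 0, 0],
    [-12, 0, 0],
    [-12, 0, 0],
    [-12, 0, 0],
    [-12, 0, 0],
    [-10, 0, 0],
    [-8, 0, 0],
    [-4, 0, 0],
    [0, 0, 0]
  ],
  "rot": [
    [0, 0, 0],
    [0, 0, 0],
    [0, 0, 0],
    [0, 0, 0],
    [0, 0, 0],
    [0, 0, 0],
    [0, 0, 0],
    [0, 0, 0],
    [0, 0, 0],
    [0, 0, 0],
    [0, 0, 0],
    [0, 0, 0],
    [0, 0, 0],
    [0, 0, 0],
    [0, 0, 0],
    [0, 0, 0],
    [0, 0, 0],
    [0, 0, 0],
    [0, 0, 0],
    [0, 0, 0]
  ],
  "fingers": [-1, -1, -1, -1, -1, -1, -1, -1, -1, -1, -1, -1, -1, -1, -1, -1, -1, -1, -1, -1]
}}

```text
clock: 8.33
position: [0.454, 0.0006, 0.0642]
eef_rot: [3.138, 0.149, -0.002]
wrist_force: [-0.2, 0.7, 0.1]
grip_width: 0.295
```

```bash
python3 - <<'E'
from h import *
st=arm.sense();print(st["wrist_force"],st["position"],Ro.from_rotvec(st["eef_rot"]).as_matrix()[:,0])
s=grab("scene"); crop(s,180,130,290,230,7,"a3"); t=grab("top"); crop(t,205,130,295,230,6,"a3t")
E
```

```text
[-0.2204637   0.65386669  0.10132077] [0.45399398 0.00057421 0.06421354] [ 0.99552853  0.09444872 -0.00154537]
```

View pics/a3.png

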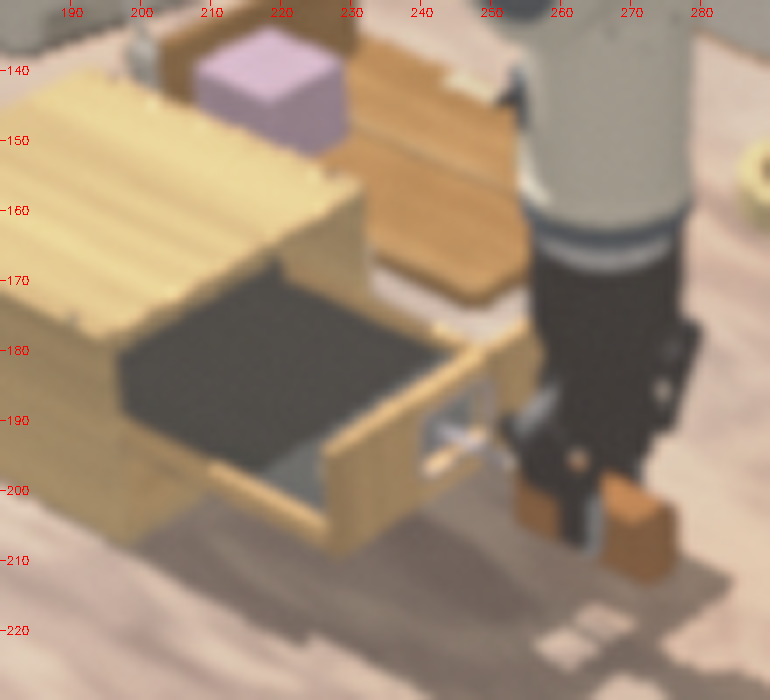

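View pics/a3t.png

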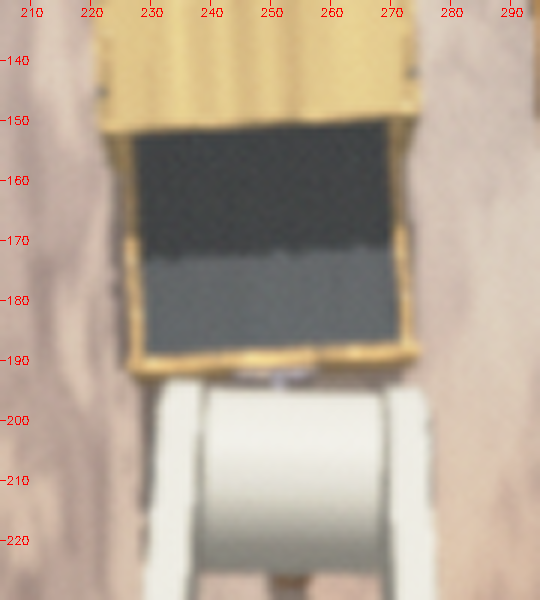

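{"op": "play_rows", "data": {
  "linear": [
    [-3, 0, 0],
    [-3, 0, 0],
    [-2, 0, 0],
    [-1, 0, 0],
    [-1, 0, 0],
    [0, 0, 0]
  ],
  "rot": [
    [0, 0, 0],
    [0, 0, 0],
    [0, 0, 0],
    [0, 0, 0],
    [0, 0, 0],
    [0, 0, 0]
  ],
  "fingers": [-1, -1, -1, -1, -1, -1]
}}

```text
clock: 8.93
position: [0.4454, -0.0002, 0.0642]
eef_rot: [3.138, 0.149, -0.0]
wrist_force: [2.3, -0.5, -0.9]
grip_width: 0.297
```

{"op": "play_rows", "data": {
  "linear": [
    [-1, 0, 0],
    [-1, 0, 0],
    [-1, 0, 0],
    [0, 0, 0]
  ],
  "rot": [
    [0, 0, 0],
    [0, 0, 0],
    [0, 0, 0],
    [0, 0, 0]
  ],
  "fingers": [-1, -1, -1, -1]
}}

```text
clock: 9.27
position: [0.4423, -0.0005, 0.0643]
eef_rot: [-3.138, -0.149, 0.0]
wrist_force: [2.6, -0.8, -1.6]
grip_width: 0.299
```

{"op": "play_rows", "data": {
  "linear": [
    [-1, 0, 0],
    [-1, 0, 0],
    [-1, 0, 0],
    [0, 0, 0]
  ],
  "rot": [
    [0, 0, 0],
    [0, 0, 0],
    [0, 0, 0],
    [0, 0, 0]
  ],
  "fingers": [-1, -1, -1, -1]
}}

```text
clock: 9.6
position: [0.442, -0.0006, 0.0647]
eef_rot: [3.138, 0.149, 0.008]
wrist_force: [11.5, 1.8, -7.0]
grip_width: 0.299
```

{"op": "play_rows", "data": {
  "linear": [
    [-1, 0, 0],
    [-1, 0, 0],
    [-1, 0, 0],
    [0, 0, 0]
  ],
  "rot": [
    [0, 0, 0],
    [0, 0, 0],
    [0, 0, 0],
    [0, 0, 0]
  ],
  "fingers": [-1, -1, -1, -1]
}}

```text
clock: 9.93
position: [0.4419, -0.0006, 0.0654]
eef_rot: [-3.138, -0.149, -0.016]
wrist_force: [18.5, 4.2, -9.8]
grip_width: 0.297
```

{"op": "play_rows", "data": {
  "linear": [
    [4, 0, 0],
    [4, 0, 0],
    [4, 0, 0],
    [2, 0, 0],
    [0, 0, -5],
    [0, 0, -6],
    [0, 0, -4],
    [0, 0, 0]
  ],
  "rot": [
    [0, 0, 0],
    [0, 0, 0],
    [0, 0, 0],
    [0, 0, 0],
    [0, 0, 0],
    [0, 0, 0],
    [0, 0, 0],
    [0, 0, 0]
  ],
  "fingers": [-1, -1, -1, -1, -1, -1, -1, -1]
}}

```text
clock: 10.6
position: [0.4509, 0.0003, 0.0803]
eef_rot: [3.138, 0.149, 0.002]
wrist_force: [-0.1, -0.1, -1.1]
grip_width: 0.294
```

```bash
python3 - <<'E'
from h import *
st=arm.sense();print(st["wrist_force"],st["position"],Ro.from_rotvec(st["eef_rot"]).as_matrix()[:,0])
s=grab("scene"); crop(s,180,130,290,230,7,"a4")
R=Ro.from_rotvec(st["eef_rot"]).as_matrix();p=st["position"]
for a in [(0.1,0,-.021),(.1,0,0),(.045,.013,-.0298),(-.045,-.013,-.0298),(-.045,.013,-.0298),(-.045,.013,.010)]: print(a,proj(s,p+R@a).round(1))
E
```

```text
[-0.0892735  -0.10265728 -1.07052714] [4.50871214e-01 2.85365688e-04 8.03076543e-02] [0.99551057 0.09464223 0.00124295]
(0.1, 0, -0.021) [244.2 187.3]
(0.1, 0, 0) [244.3 192.2]
(0.045, 0.013, -0.0298) [258.5 189.2]
(-0.045, -0.013, -0.0298) [274.4 202.1]
(-0.045, 0.013, -0.0298) [279.1 198.6]
(-0.045, 0.013, 0.01) [278.8 208.1]
```

View pics/a4.png

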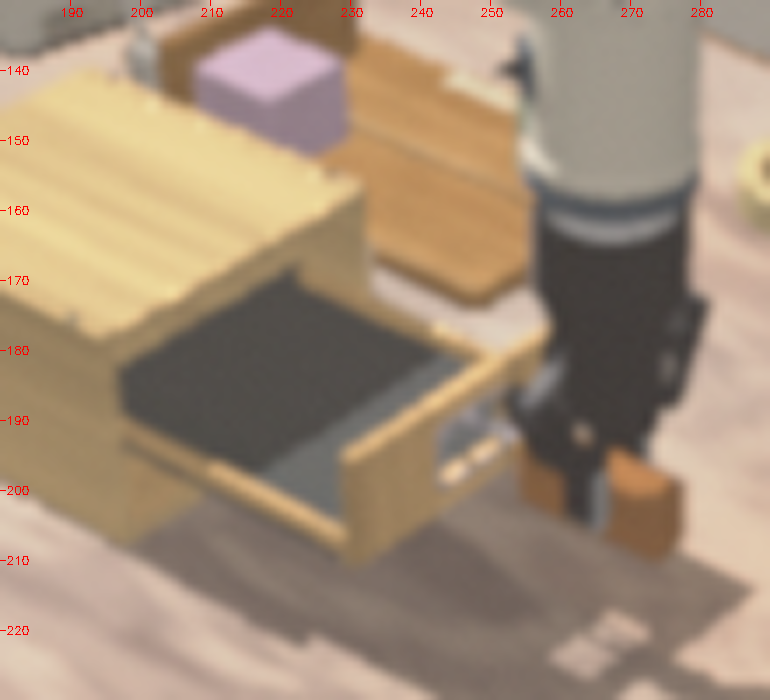

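{"op": "play_rows", "data": {
  "linear": [
    [-5, 0, 0],
    [-8, 0, 0],
    [-10, 0, 0],
    [-10, 0, 0],
    [-10, 0, 0],
    [-10, 0, 0],
    [-4, 3, 0],
    [0, 10, 0],
    [4, 18, 0],
    [8, 24, 0],
    [8, 24, 0],
    [8, 24, 0],
    [8, 24, 0],
    [8, 24, 0],
    [8, 24, 0],
    [8, 24, 0],
    [8, 24, 0],
    [8, 24, 0],
    [6, 18, 0],
    [2, 6, 0]
  ],
  "rot": [
    [0, 0, 0],
    [0, 0, 0],
    [0, 0, 0],
    [0, 0, 0],
    [0, 0, 0],
    [0, 0, 0],
    [0, 0, 0],
    [0, 0, 0],
    [0, 0, 0],
    [0, 0, 0],
    [0, 0, 0],
    [0, 0, 0],
    [0, 0, 0],
    [0, 0, 0],
    [0, 0, 0],
    [0, 0, 0],
    [0, 0, 0],
    [0, 0, 0],
    [0, 0, 0],
    [0, 0, 0]
  ],
  "fingers": [-1, -1, -1, -1, -1, -1, -1, -1, -1, -1, -1, -1, -1, -1, -1, -1, -1, -1, -1, -1]
}}

```text
clock: 12.32
position: [0.5042, -0.2697, 0.0795]
eef_rot: [3.137, 0.147, 0.003]
wrist_force: [-0.2, -0.4, -0.1]
grip_width: 0.295
```

```bash
python3 - <<'E'
from h import *
plan((.48,-.272,.0105),.095)
s=grab("scene"); crop(s,180,110,350,230,4,"a5");t=grab("top"); crop(t,200,80,380,250,4,"a5t")
E
```

```text
at [ 0.5042 -0.2697  0.0795] yaw 0.0935 turn [ 0.0015 -0.0017 -0.0015] shift mm [-24.3  -0.   69. ] t 12.32
```

View pics/a5.png

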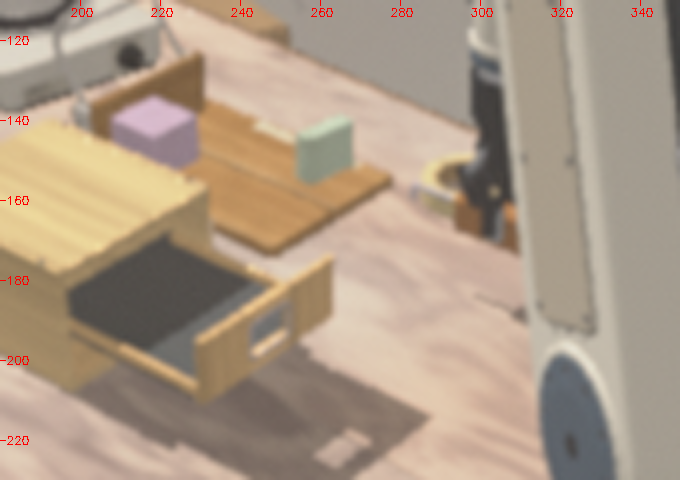

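View pics/a5t.png

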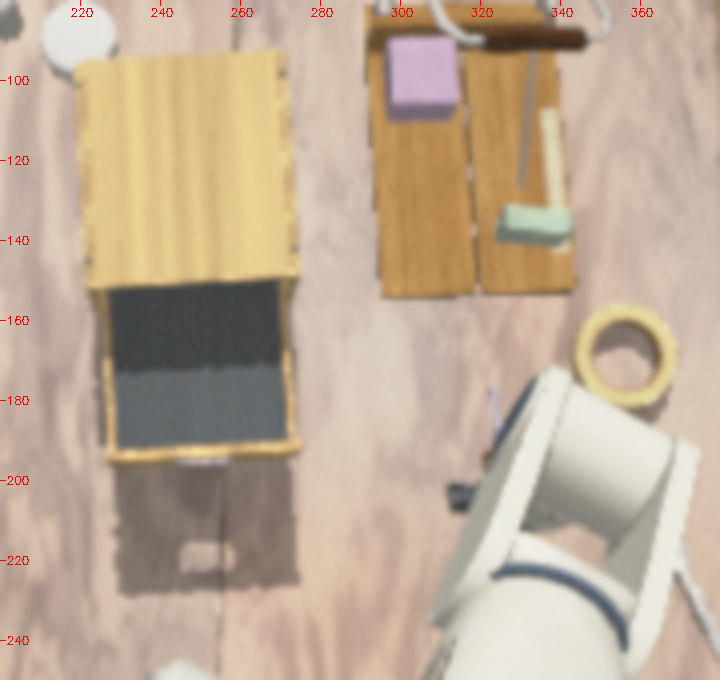

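{"op": "play_rows", "data": {
  "linear": [
    [-6, 0, 6],
    [-6, 0, 12],
    [-6, 0, 14],
    [-6, 0, 14],
    [0, 0, 10],
    [0, 0, 5],
    [0, 0, 3],
    [0, 0, 2],
    [0, 0, 1],
    [0, 0, 0]
  ],
  "rot": [
    [0, 0, 0],
    [0, 0, 0],
    [0, 0, 0],
    [0, 0, 0],
    [0, 0, 0],
    [0, 0, 0],
    [0, 0, 0],
    [0, 0, 0],
    [0, 0, 0],
    [0, 0, 0]
  ],
  "fingers": [-1, -1, -1, -1, -1, -1, -1, -1, -1, -1]
}}

```text
clock: 13.25
position: [0.4796, -0.2692, 0.0125]
eef_rot: [3.138, 0.149, 0.001]
wrist_force: [0.0, -0.4, -1.3]
grip_width: 0.296
```

{"op": "play_rows", "data": {
  "linear": [
    [0, 0, 1],
    [0, 0, 1],
    [0, 0, 0]
  ],
  "rot": [
    [0, 0, 0],
    [0, 0, 0],
    [0, 0, 0]
  ],
  "fingers": [-1, -1, -1]
}}

```text
clock: 13.5
position: [0.4795, -0.2694, 0.0107]
eef_rot: [3.138, 0.149, 0.001]
wrist_force: [-0.3, 1.8, 2.1]
grip_width: 0.297
```

{"op": "play_rows", "data": {
  "linear": [
    [0, 0, 0],
    [0, 0, 0],
    [0, 0, 0],
    [0, 0, 0],
    [0, 0, 0],
    [0, 0, 0],
    [0, 0, 0],
    [0, 0, -5],
    [0, 0, -12],
    [0, 0, -20],
    [0, 0, -25],
    [0, 0, -25],
    [0, 0, -25],
    [0, 0, -25],
    [0, 0, -25],
    [0, 0, -20]
  ],
  "rot": [
    [0, 0, 0],
    [0, 0, 0],
    [0, 0, 0],
    [0, 0, 0],
    [0, 0, 0],
    [0, 0, 0],
    [0, 0, 0],
    [0, 0, 0],
    [0, 0, 0],
    [0, 0, 0],
    [0, 0, 0],
    [0, 0, 0],
    [0, 0, 0],
    [0, 0, 0],
    [0, 0, 0],
    [0, 0, 0]
  ],
  "fingers": [1, 1, 1, 1, 1, 1, 1, 1, 1, 1, 1, 1, 1, 1, 1, 1]
}}

```text
clock: 14.83
position: [0.4794, -0.2693, 0.1955]
eef_rot: [3.137, 0.149, 0.003]
wrist_force: [0.4, -0.3, -0.2]
grip_width: 1.003
```

```bash
cat > sl.py <<'E'
from h import *
from scipy.optimize import least_squares
np.set_printoptions(suppress=True)
t=grab("top"); s=grab("scene")
crop(s,260,110,350,210,6,"a6")
h=(.0125,.0335)
C=[(1,1),(1,-1),(-1,-1),(-1,1)]
obs=[(t,C[i],.057,u) for i,u in enumerate([(149.3,213),(167,213),(167,219.8),(149.3,219.8)])]+[(s,C[3],.057,(179.8,267)),(s,C[0],.057,(174.3,264.5)),(s,C[1],.057,(190.5,253.3)),(s,C[2],.057,(195.5,256)),(s,C[3],0,(181,280)),(s,C[2],0,(197,269))]
def W(q,c,z): a,b=c[0]*h[0],c[1]*h[1]; k,n=np.cos(q[2]),np.sin(q[2]); return (q[0]+k*a-n*b,q[1]+n*a+k*b,z)
f=lambda q:np.concatenate([proj(F,W(q,c,z))-np.array(u) for F,c,z,u in obs])
r=least_squares(f,[.443,.362,0],loss="soft_l1"); print(r.x.round(4)); print(f(r.x).reshape(-1,2).round(1).tolist())
plan((r.x[0],r.x[1],.15),r.x[2]+np.pi/2); plan((r.x[0],r.x[1],.15),r.x[2]-np.pi/2)
print(arm.sense()["joint_positions"].round(2))
E
python3 sl.py
```

```text
[0.4434 0.3622 0.0656]
[[0.3, 0.5], [-0.0, -0.1], [0.1, -0.4], [0.4, 0.2], [-0.6, 0.6], [-0.7, -0.8], [-0.1, -1.1], [0.4, -0.1], [0.0, 1.3], [0.3, 0.5]]
at [ 0.481  -0.2702  0.197 ] yaw 0.0948 turn [ 0.0076 -0.0015 -1.5416] shift mm [633.5   3.9  47. ] t 14.93
at [ 0.481  -0.2702  0.197 ] yaw 0.0948 turn [-0.0015 -0.0077  1.6   ] shift mm [-633.5   -3.9   47. ] t 14.93
[-0.51  0.27  1.83  0.    1.03  0.96]
```

View pics/a6.png

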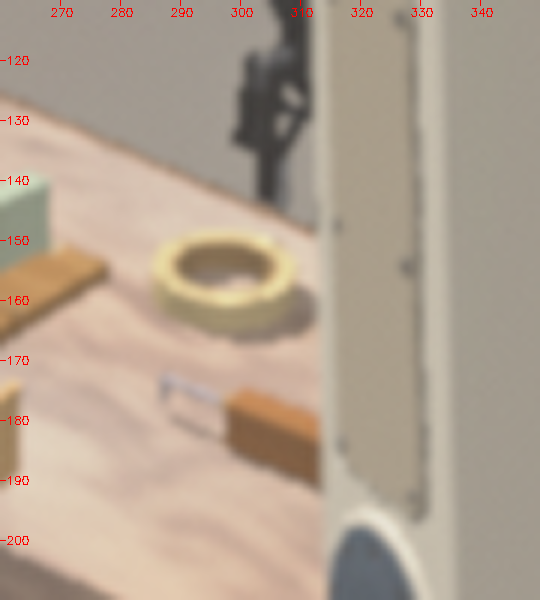

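The hook stands upright on the table with its handle at scene (308,181), and the tape is untouched. Next I go to the slice.

{"op": "play_rows", "data": {
  "linear": [
    [0, 0, 0],
    [0, 0, 0],
    [0, 0, 0],
    [0, 0, 0],
    [0, 0, 0],
    [0, 0, 0],
    [0, 0, 0],
    [0, 0, 0],
    [0, 0, 0],
    [0, 0, 0],
    [0, 0, 0],
    [0, 0, 0],
    [0, 0, 0],
    [0, 0, 0],
    [10, 0, 0],
    [20, 0, 0],
    [25, 0, 0],
    [30, 0, 0],
    [30, 0, 0],
    [30, 0, 0]
  ],
  "rot": [
    [0, 0, -0.109],
    [0, 0, -0.109],
    [0, 0, -0.109],
    [0, 0, -0.109],
    [0, 0, -0.109],
    [0, 0, -0.109],
    [0, 0, -0.109],
    [0, 0, -0.109],
    [0, 0, -0.109],
    [0, 0, -0.109],
    [0, 0, -0.109],
    [0, 0, -0.109],
    [0, 0, -0.109],
    [0, 0, -0.109],
    [0, 0, 0],
    [0, 0, 0],
    [0, 0, 0],
    [0, 0, 0],
    [0, 0, 0],
    [0, 0, 0]
  ],
  "fingers": [1, 1, 1, 1, 1, 1, 1, 1, 1, 1, 1, 1, 1, 1, 1, 1, 0.2, 0.2, 0.2, 0.2]
}}

```text
clock: 16.6
position: [0.471, -0.1225, 0.1922]
eef_rot: [-2.17, -2.271, 0.0]
wrist_force: [0.5, 0.1, -0.2]
grip_width: 0.6
```

```bash
python3 - <<'E'
from h import *
plan((.4434,.3622,.15),1.621)
E
```

```text
at [ 0.471  -0.1225  0.1922] yaw 1.6159 turn [-0.0004 -0.0004 -0.0051] shift mm [485.5  -3.2  42.2] t 16.6
```

{"op": "play_rows", "data": {
  "linear": [
    [30, 0, 0],
    [30, 0, 0],
    [30, 0, 0],
    [30, 0, 0],
    [30, 0, 0],
    [30, 0, 0],
    [30, 0, 0],
    [30, 0, 0],
    [30, 0, 0],
    [30, 0, 0],
    [30, 0, 0],
    [30, 0, 0],
    [30, 0, 0],
    [30, 0, 0],
    [25, 0, 6],
    [18, 0, 10],
    [12, -1, 12],
    [8, -1, 10],
    [2, -1, 3],
    [0, 0, 0]
  ],
  "rot": [
    [0, 0, -0.003],
    [0, 0, 0],
    [0, 0, 0],
    [0, 0, 0],
    [0, 0, 0],
    [0, 0, 0],
    [0, 0, 0],
    [0, 0, 0],
    [0, 0, 0],
    [0, 0, 0],
    [0, 0, 0],
    [0, 0, 0],
    [0, 0, 0],
    [0, 0, 0],
    [0, 0, 0],
    [0, 0, 0],
    [0, 0, 0],
    [0, 0, 0],
    [0, 0, 0],
    [0, 0, 0]
  ],
  "fingers": [0.2, 0.2, 0.2, 0.2, 0.2, 0.2, 0.2, 0.2, 0.2, 0.2, 0.2, 0.2, 0.2, 0.2, 0.2, 0.2, 0.2, 0.2, 0.2, 0.2]
}}

```text
clock: 18.27
position: [0.4421, 0.3591, 0.1498]
eef_rot: [-2.162, -2.279, 0.005]
wrist_force: [-0.7, -0.7, -0.1]
grip_width: 0.6
```

```bash
python3 - <<'E'
from h import *
plan((.4434,.3622,.025),1.621)
s=grab("scene"); crop(s,140,200,240,310,6,"b1"); t=grab("top"); crop(t,130,165,240,265,6,"b1t")
E
```

```text
at [0.4421 0.3591 0.1498] yaw 1.6233 turn [-0.0024  0.0019  0.0023] shift mm [  3.1   1.5 124.8] t 18.27
```

View pics/b1.png

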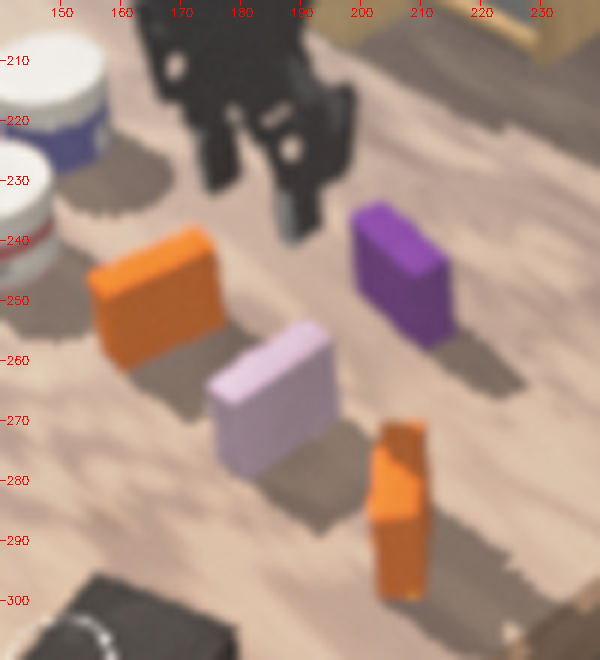

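View pics/b1t.png

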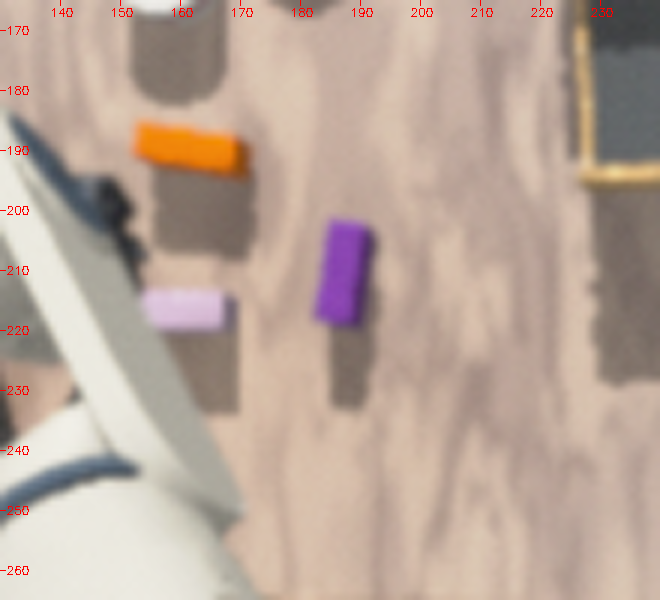

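The close crop shows the lone lilac slice at scene (186,266). The jaws are aligned above it and clear of the orange and purple look-alikes.

{"op": "play_rows", "data": {
  "linear": [
    [3, 1.5, 5],
    [0, 0, 15],
    [0, 0, 20],
    [0, 0, 20],
    [0, 0, 20],
    [0, 0, 20],
    [0, 0, 15],
    [0, 0, 7],
    [0, 0, 3],
    [0, 0, 0],
    [0, 0, 0],
    [0, 0, 0],
    [0, 0, 0],
    [0, 0, 0],
    [0, 0, 0],
    [0, 0, 0]
  ],
  "rot": [
    [0, 0, 0],
    [0, 0, 0],
    [0, 0, 0],
    [0, 0, 0],
    [0, 0, 0],
    [0, 0, 0],
    [0, 0, 0],
    [0, 0, 0],
    [0, 0, 0],
    [0, 0, 0],
    [0, 0, 0],
    [0, 0, 0],
    [0, 0, 0],
    [0, 0, 0],
    [0, 0, 0],
    [0, 0, 0]
  ],
  "fingers": [0.2, 0.2, 0.2, 0.2, 0.2, 0.2, 0.2, 0.2, 0.2, 0.2, -1, -1, -1, -1, -1, -1],
  "grip_force": 25
}}

```text
clock: 19.7
position: [0.4453, 0.3634, 0.0274]
eef_rot: [2.161, 2.279, 0.003]
wrist_force: [-0.2, -1.7, 5.9]
grip_width: 0.29
```

{"op": "play_rows", "data": {
  "linear": [
    [0, 0, -4],
    [0, 0, -10],
    [0, 0, -20],
    [0, 0, -25],
    [0, 0, -25],
    [0, 0, -25],
    [0, 0, -25],
    [0, 0, -15],
    [0, 0, -4],
    [0, 0, 0]
  ],
  "rot": [
    [0, 0, 0],
    [0, 0, 0],
    [0, 0, 0],
    [0, 0, 0],
    [0, 0, 0],
    [0, 0, 0],
    [0, 0, 0],
    [0, 0, -0.022],
    [0, 0, -0.022],
    [0, 0, 0]
  ],
  "fingers": [-1, -1, -1, -1, -1, -1, -1, -1, -1, -1]
}}

```text
clock: 20.53
position: [0.4452, 0.3633, 0.181]
eef_rot: [2.109, 2.328, 0.004]
wrist_force: [0.6, -0.4, -1.7]
grip_width: 0.29
```

```bash
python3 - <<'E'
from h import *
plan((.6044,.0154,.18),1.666)
s=grab("scene"); crop(s,140,170,260,310,5,"b2")
st=arm.sense(); R=Ro.from_rotvec(st["eef_rot"]).as_matrix();p=st["position"]
print(R[:,2],st["grip_width"],st["wrist_force"])
for a in [(.0335,.0125,-.0296),(.0335,-.0125,-.0296),(-.0335,.0125,-.0296),(.0335,.0125,.0274),(-.0335,.0125,.0274)]: print(a,proj(s,p+R@a).round(1))
E
```

```text
at [0.4452 0.3633 0.181 ] yaw 1.6693 turn [ 0.0023 -0.0016  0.0033] shift mm [-361.5  125.5    1. ] t 20.53
[ 4.96979488e-04  4.36472263e-04 -9.99999781e-01] 0.2906913916730298 [ 0.02071285  1.23611789 -0.58110393]
(0.0335, 0.0125, -0.0296) [167.6 223.9]
(0.0335, -0.0125, -0.0296) [173.7 227.5]
(-0.0335, 0.0125, -0.0296) [185.2 212.7]
(0.0335, 0.0125, 0.0274) [169.9 239.5]
(-0.0335, 0.0125, 0.0274) [186.9 228. ]
```

View pics/b2.png

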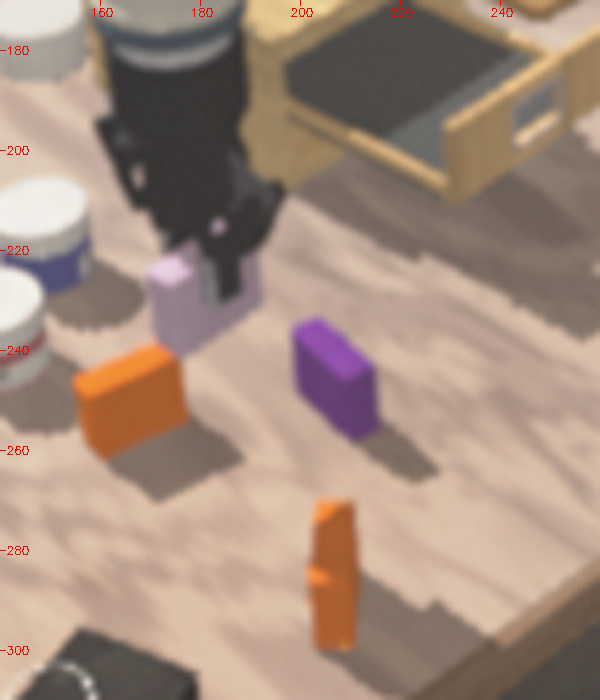

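{"op": "play_rows", "data": {
  "linear": [
    [-8, 3, 0],
    [-16, 6, 0],
    [-24, 8, 0],
    [-28, 10, 0],
    [-28, 10, 0],
    [-28, 10, 0],
    [-28, 10, 0],
    [-28, 10, 0],
    [-28, 10, 0],
    [-28, 10, 0],
    [-28, 10, 0],
    [-28, 10, 0],
    [-25, 8, 0],
    [-20, 6, 0],
    [-11, 3, 0],
    [-5.5, 1.5, 0],
    [0, 0, 0],
    [0, 0, 0]
  ],
  "rot": [
    [0, 0, 0.003],
    [0, 0, 0],
    [0, 0, 0],
    [0, 0, 0],
    [0, 0, 0],
    [0, 0, 0],
    [0, 0, 0],
    [0, 0, 0],
    [0, 0, 0],
    [0, 0, 0],
    [0, 0, 0],
    [0, 0, 0],
    [0, 0, 0],
    [0, 0, 0],
    [0, 0, 0],
    [0, 0, 0],
    [0, 0, 0],
    [0, 0, 0]
  ],
  "fingers": [-1, -1, -1, -1, -1, -1, -1, -1, -1, -1, -1, -1, -1, -1, -1, -1, -1, -1]
}}

```text
clock: 22.08
position: [0.6029, 0.0152, 0.1787]
eef_rot: [-2.114, -2.322, 0.001]
wrist_force: [0.7, 0.0, -1.2]
grip_width: 0.288
```

```bash
python3 - <<'E'
from h import *
plan((.6044,.0154,.0895),1.666)
s=grab("scene"); crop(s,180,110,290,230,5,"b3")
E
```

```text
at [0.6029 0.0152 0.1787] yaw 1.6645 turn [-0.0013 -0.0005 -0.0015] shift mm [ 0.   1.5 89.2] t 22.08
```

View pics/b3.png

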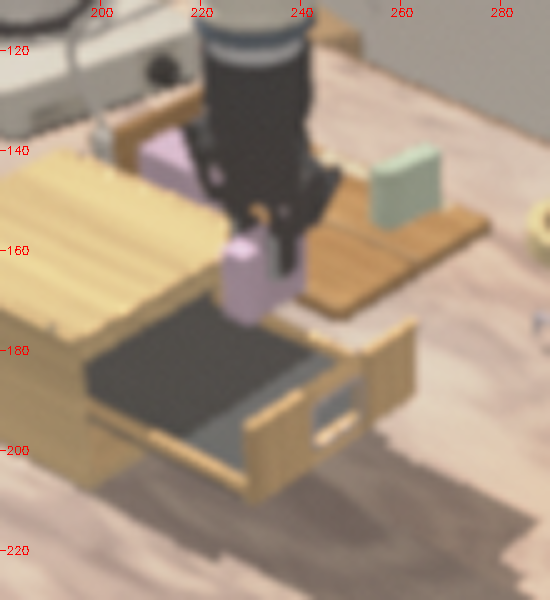

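{"op": "play_rows", "data": {
  "linear": [
    [0, 1, 5],
    [0, 0.5, 10],
    [0, 0, 14],
    [0, 0, 14],
    [0, 0, 14],
    [0, 0, 12],
    [0, 0, 8],
    [0, 0, 4],
    [0, 0, 2],
    [0, 0, 1],
    [0, 0, 0],
    [0, 0, 0]
  ],
  "rot": [
    [0, 0, 0],
    [0, 0, 0],
    [0, 0, 0],
    [0, 0, 0],
    [0, 0, 0],
    [0, 0, 0],
    [0, 0, 0],
    [0, 0, 0],
    [0, 0, 0],
    [0, 0, 0],
    [0, 0, 0],
    [0, 0, 0]
  ],
  "fingers": [-1, -1, -1, -1, -1, -1, -1, -1, -1, -1, -1, -1]
}}

```text
clock: 23.13
position: [0.6055, 0.0149, 0.0959]
eef_rot: [2.114, 2.323, 0.001]
wrist_force: [-0.1, 0.6, -0.9]
grip_width: 0.291
```

{"op": "play_rows", "data": {
  "linear": [
    [0, 0, 1],
    [0, 0, 1],
    [0, 0, 0]
  ],
  "rot": [
    [0, 0, 0],
    [0, 0, 0],
    [0, 0, 0]
  ],
  "fingers": [-1, -1, -1]
}}

```text
clock: 23.38
position: [0.6051, 0.0149, 0.0934]
eef_rot: [2.115, 2.323, 0.0]
wrist_force: [-0.6, 0.1, -0.9]
grip_width: 0.288
```

{"op": "play_rows", "data": {
  "linear": [
    [0, 0, 1],
    [0, 0, 1],
    [0, 0, 0.5],
    [0, 0, 0]
  ],
  "rot": [
    [0, 0, 0],
    [0, 0, 0],
    [0, 0, 0],
    [0, 0, 0]
  ],
  "fingers": [-1, -1, -1, -1]
}}

```text
clock: 23.72
position: [0.6049, 0.0149, 0.0906]
eef_rot: [-2.114, -2.323, 0.0]
wrist_force: [-0.7, -0.5, -0.5]
grip_width: 0.292
```

{"op": "play_rows", "data": {
  "linear": [
    [0, 0, 0.7],
    [0, 0, 0.7],
    [0, 0, 0]
  ],
  "rot": [
    [0, 0, 0],
    [0, 0, 0],
    [0, 0, 0]
  ],
  "fingers": [-1, -1, -1]
}}

```text
clock: 23.97
position: [0.6049, 0.0149, 0.0892]
eef_rot: [-2.115, -2.323, 0.0]
wrist_force: [0.3, -0.3, -1.0]
grip_width: 0.295
```

{"op": "play_rows", "data": {
  "linear": [
    [0, 0, 0.6],
    [0, 0, 0.6],
    [0, 0, 0]
  ],
  "rot": [
    [0, 0, 0],
    [0, 0, 0],
    [0, 0, 0]
  ],
  "fingers": [-1, -1, -1]
}}

```text
clock: 24.22
position: [0.6051, 0.0149, 0.0884]
eef_rot: [2.114, 2.323, 0.0]
wrist_force: [0.7, -0.5, 1.4]
grip_width: 0.292
```

{"op": "play_rows", "data": {
  "linear": [
    [0, 0, 0.6],
    [0, 0, 0.6],
    [0, 0, 0]
  ],
  "rot": [
    [0, 0, 0],
    [0, 0, 0],
    [0, 0, 0]
  ],
  "fingers": [-1, -1, -1]
}}

```text
clock: 24.47
position: [0.6059, 0.0149, 0.0883]
eef_rot: [2.114, 2.322, 0.002]
wrist_force: [-1.6, 0.0, 10.7]
grip_width: 0.29
```

{"op": "play_rows", "data": {
  "linear": [
    [0, 0, -0.8],
    [0, 0, 0],
    [0, 0, 0],
    [0, 0, 0],
    [0, 0, 0],
    [0, 0, 0],
    [0, 0, 0],
    [0, 0, 0],
    [0, 0, -4],
    [0, 0, -8],
    [0, 0, -12],
    [0, 0, -16],
    [0, 0, -20],
    [0, 0, -20],
    [0, 0, -20],
    [0, 0, -20],
    [0, 0, -10]
  ],
  "rot": [
    [0, 0, 0],
    [0, 0, 0],
    [0, 0, 0],
    [0, 0, 0],
    [0, 0, 0],
    [0, 0, 0],
    [0, 0, 0],
    [0, 0, 0],
    [0, 0, 0],
    [0, 0, 0],
    [0, 0, 0],
    [0, 0, 0],
    [0, 0, 0],
    [0, 0, 0],
    [0, 0, 0],
    [0, 0, 0],
    [0, 0, 0]
  ],
  "fingers": [-1, -0.35, -0.25, -0.1, 0.1, 0.15, 0.15, 0.15, 0.15, 0.15, 0.15, 0.15, 0.15, 0.15, 0.15, 0.15, 0.15]
}}

```text
clock: 25.88
position: [0.6063, 0.0149, 0.2218]
eef_rot: [2.112, 2.321, 0.005]
wrist_force: [1.4, -0.0, -0.4]
grip_width: 0.572
```

{"op": "play_rows", "data": {
  "linear": [
    [-5, -10, -5],
    [-10, -15, -5],
    [-15, -20, -5],
    [-20, -20, 0],
    [-20, -20, 0],
    [-20, -20, 0],
    [-20, -20, 0],
    [-20, -20, 0],
    [-20, -10, 0],
    [-20, 0, 0],
    [0, 0, 0]
  ],
  "rot": [
    [0, 0, 0],
    [0, 0, 0],
    [0, 0, 0],
    [0, 0, 0],
    [0, 0, 0],
    [0, 0, 0],
    [0, 0, 0],
    [0, 0, 0],
    [0, 0, 0],
    [0, 0, 0],
    [0, 0, 0]
  ],
  "fingers": [0.15, 0.15, 0.15, 0.15, 0.15, 0.15, 0.15, 0.15, 0.15, 0.15, 0.15]
}}

```text
clock: 26.8
position: [0.4654, -0.1715, 0.2326]
eef_rot: [2.117, 2.321, -0.002]
wrist_force: [-0.6, 0.1, -0.5]
grip_width: 0.572
```

```bash
python3 - <<'E'
from h import *
s=grab("scene"); crop(s,130,110,330,270,4,"c1"); t=grab("top"); crop(t,190,85,380,245,4,"c1t"); cv2.imwrite("pics/c2t.png",t["frame"])
c,n=np.cos(.0953),np.sin(.0953)
for e in (.15,.155,.16): print(e,[proj(F,(.6892+c*-e-n*y,.0235+n*-e+c*y,.122)).round(1).tolist() for F in (s,t) for y in (.09,-.09)])
E
```

```text
0.15 [[229.0, 194.9], [262.3, 173.0], [227.0, 193.5], [276.2, 190.1]]
0.155 [[230.1, 195.4], [263.4, 173.4], [227.1, 194.8], [276.3, 191.5]]
0.16 [[231.2, 196.0], [264.5, 173.9], [227.2, 196.2], [276.4, 192.8]]
```

View pics/c1.png

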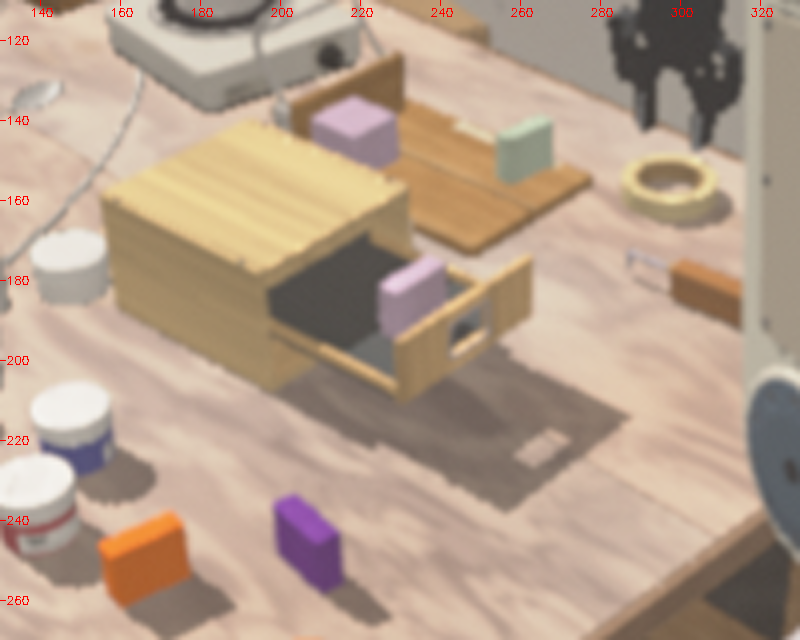

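View pics/c1t.png

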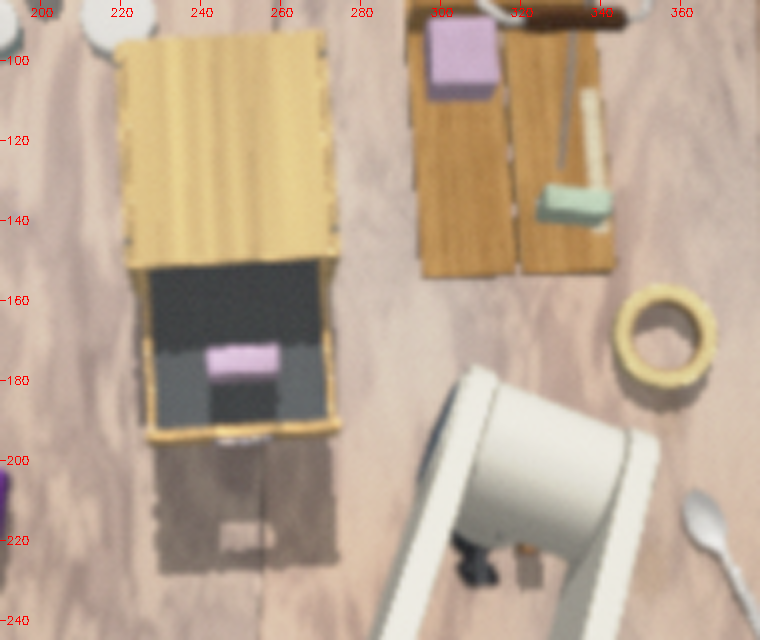

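View pics/c2t.png

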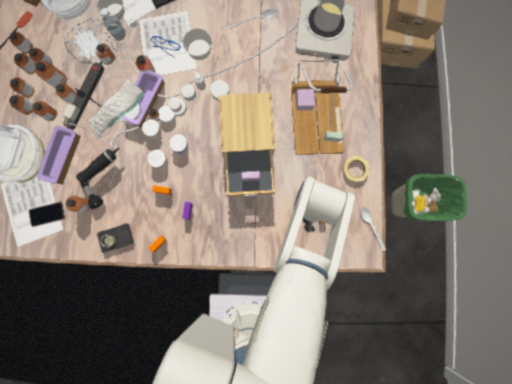

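```bash
python3 - <<'E'
import cv2,numpy as np
a=cv2.imread("pics/a5t.png",0);b=cv2.imread("pics/c1t.png",0)
P=lambda im,x0,y0,box:im[(box[1]-y0)*4:(box[3]-y0)*4,(box[0]-x0)*4:(box[2]-x0)*4].astype(np.float32)
for box in [(222,187,280,202),(215,100,280,152)]:
    A=P(a,200,80,box);B=P(b,190,85,box);w=cv2.createHanningWindow(A.shape[::-1],cv2.CV_32F)
    r=cv2.phaseCorrelate(A,B,w); print(np.array(r[0])/4,r[1])
from h import *
print(arm.sense()["clock"],arm.sense()["wrist_force"])
E
```

```text
[-0.01329963  0.01620716] 0.3963592882951101
[ 0.03086671 -0.02445808] 0.43890865323311345
26.9 [ 0.12390464 -0.0126883  -0.20970537]
```

```bash
python3 -c "
from bench import arm
print(arm.job_done())"
```

```text
the job is handed in; nothing more can be done
None
```

I pulled the upper tray out with the hook, set the hook back on the table, and stood the lone lilac slice upright on the open part of the tray. I then handed the job in at about 27 s of the 69 s limit.

- **Tray:** I pulled until it stopped moving and the wrist force rose to about 18 N. In the last pictures its front edge fits about 155–160 mm out by eye, no more exact than that. Comparing pictures from before and after the slice was placed, the tray had not moved.
- **Hook:** it stands near where it started, at about (0.48, −0.27), roughly 0.2 m to the side of the tray.
- **Slice:** it touched the tray floor at the expected height. I lowered it in steps of about 0.6 mm, and the force peaked at about 11 N before I released it. The last pictures show it upright near the middle of the open part.
- **Everything else:** the lower tray looks shut, and the jars, tape and look-alikes appear where they were. I judged these by eye.

No check failed. The highest wrist force I read was about 20 N, and the arm was clear of everything at hand-in.

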